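Sort the painter's tools off the palette into their trays

TASK

The session is over: sort the four tools lying on the palette into the white trays by kind, like with like - the flat brush into the tray that holds a flat brush, both round brushes (the pointed one and the domed mop) into the tray that holds a round brush, the palette knife in with the palette knife. Lay each one down lengthwise and flat on its tray's floor, about midway along it, side by side and not on top of another; lay them down rather than dropping them, and leave the tools already in the trays where they are.

Things in the scene. Friction and masses are not known exactly. Their poses are not given: they have to be found in the camera images.
- flat_brush: mm: loose flat paint brush 165 long, 13 thick, 60 g: wooden handle 103 long, aluminium ferrule, wide flat bristle head 40 wide (handle from x = -82 to 20, bristles end at 82); starts flat on the palette, whose top is 7 above the table. Origin: on the long axis at mid-length, 6.5 above what it lies on; x towards the bristles, z up. Pale wooden handle, 15 wide at the origin: grip it there
- pointed_brush: mm: loose round paint brush with a bristle head that comes to a point, 170 long, 35 g: slim round handle 103 long, round ferrule 15 across; starts flat on the palette, whose top is 7 above the table. Origin: on the long axis at mid-length, 7.5 above what it lies on; x towards the bristles, z up. Pale wooden handle, 13 wide at the origin: grip it there
- mop_brush: mm: loose round paint brush, stout, with a full domed bristle head 28 across (a mop), 150 long, 55 g: round handle 93 long, round ferrule 23 across; starts flat on the palette, whose top is 7 above the table. Origin: on the long axis at mid-length, 11.5 above what it lies on; x towards the bristles, z up. Pale wooden handle, 18 wide at the origin: grip it there
- palette_knife: mm: loose palette knife 170 long, 50 g: turned wooden handle 103 long, thin leaf-shaped steel blade 22 wide; starts flat on the palette, whose top is 7 above the table. Origin: on the long axis at mid-length, 8 above what it lies on; x towards the blade, z up. Pale wooden handle, 16 wide at the origin: grip it there
- tray_flats: fixed white open tray with dark rim, long side roughly away from the robot; mm: outside 210 (x) x 148 (y) x 17 high, walls and floor 4 thick (inside 202 x 140, walls 13 above the floor). Origin: centre of the underside; x along it, away from the robot, y across. Tray for flat brushes: one (kept_flat) lies in it along its -y wall, the rest is free
- tray_rounds: fixed white open tray with dark rim, long side roughly away from the robot; mm: outside 210 (x) x 148 (y) x 17 high, walls and floor 4 thick (inside 202 x 140, walls 13 above the floor). Origin: centre of the underside; x along it, away from the robot, y across. Tray for round brushes: one (kept_round) lies in it along its -y wall, the rest is free
- tray_knives: fixed white open tray with dark rim, long side roughly away from the robot; mm: outside 210 (x) x 148 (y) x 17 high, walls and floor 4 thick (inside 202 x 140, walls 13 above the floor). Origin: centre of the underside; x along it, away from the robot, y across. Tray for palette knives: one (kept_knife) lies in it along its -y wall, the rest is free
- kept_flat: mm: flat brush 155 long, head 30 wide, 13 thick, already lying loose in its tray, centred about 45 to the -y side of the tray's middle. Origin: on its axis at mid-length, 6.5 above the tray floor; x towards the bristles. To be left where it is
- kept_round: mm: pointed round brush 160 long, 14 across, already lying loose in its tray, about 50 to the -y side of the tray's middle. Origin: on its axis at mid-length, 7 above the tray floor; x towards the bristles. To be left where it is
- kept_knife: mm: palette knife 160 long, handle 15 across, blade 16 wide, already lying loose in its tray, about 50 to the -y side of the tray's middle. Origin: on its axis at mid-length, 7.5 above the tray floor; x towards the blade. To be left where it is
Mind the look-alikes: they are no part of the job. What is shaped like the pointed_brush but green or yellow is not meant.

How it is judged (in metres and radians):
At the end, for the whole second after the job is handed in: Each tool in its kind's tray: middle within 30 mm of the tray's middle lengthwise, inside the walls, flat on the floor (within 6 mm of resting height, level within 0.08 rad), along the tray within 0.25 rad, at rest, let go; the tools already in the trays within 30 mm of their starts (x of flat_brush in the frame of tray_flats between -0.03 and 0.03 m and y of flat_brush in the frame of tray_flats between -0.068 and 0.068 m and z of flat_brush in the frame of tray_flats between 0 and 0.0165 m and angle between flat_brush's own x axis and vertical between 1.49 and 1.65 rad and angle between the x axis of flat_brush and the x axis of tray_flats, either way round below 0.25 rad and linear speed of each of flat_brush, pointed_brush, mop_brush, palette_knife below 0.01 m/s and angular speed of each of flat_brush, pointed_brush, mop_brush, palette_knife below 0.1 rad/s and not (contact force between the fingers and flat_brush above 0.1 N) and x of pointed_brush in the frame of tray_rounds between -0.03 and 0.03 m and y of pointed_brush in the frame of tray_rounds between -0.068 and 0.068 m and z of pointed_brush in the frame of tray_rounds between 0 and 0.0175 m and angle between pointed_brush's own x axis and vertical between 1.49 and 1.65 rad and angle between the x axis of each of pointed_brush, mop_brush and the x axis of tray_rounds, either way round below 0.25 rad and not (contact force between the fingers and pointed_brush above 0.1 N) and x of mop_brush in the frame of tray_rounds between -0.03 and 0.03 m and y of mop_brush in the frame of tray_rounds between -0.068 and 0.068 m and z of mop_brush in the frame of tray_rounds between 0 and 0.0215 m and angle between mop_brush's own x axis and vertical between 1.49 and 1.65 rad and not (contact force between the fingers and mop_brush above 0.1 N) and x of palette_knife in the frame of tray_knives between -0.03 and 0.03 m and y of palette_knife in the frame of tray_knives between -0.068 and 0.068 m and z of palette_knife in the frame of tray_knives between 0 and 0.018 m and angle between palette_knife's own x axis and vertical between 1.49 and 1.65 rad and angle between the x axis of palette_knife and the x axis of tray_knives, either way round below 0.25 rad and not (contact force between the fingers and palette_knife above 0.1 N) and distance of each of kept_flat, kept_round, kept_knife from where it was at the start of the episode below 0.03 m); the robot touches nothing.
It fails at once if a brush or knife that already lay in a tray is shoved more than 3 cm (distance of any of kept_flat, kept_round, kept_knife from where it was at the start of the episode above 0.03 m).
It fails at once if a brush or the knife is dropped or thrown: it moves faster than 0.9 m/s out of the fingers (a fall of about 4 cm) ((linear speed of flat_brush above 0.9 m/s and contact force between the fingers and flat_brush below 0.05 N) or (linear speed of pointed_brush above 0.9 m/s and contact force between the fingers and pointed_brush below 0.05 N) or (linear speed of mop_brush above 0.9 m/s and contact force between the fingers and mop_brush below 0.05 N) or (linear speed of palette_knife above 0.9 m/s and contact force between the fingers and palette_knife below 0.05 N)).
It also fails if it takes over 115 s, if anything falls off the work surface, if the arm or the gripper's body presses on something with over 40 N, if the wrist force passes 120 N, or if a joint passes its speed limit or range.

ROBOT

A 6-joint arm with a two-finger parallel gripper is mounted at the origin on the work surface. World frame = base frame: x ahead of the robot, y to its left, z up, the work surface at z = 0. Lengths are in mm, angles in degrees, forces in N, time in s.
With the tool pointing down it reaches from about 250 to 850 mm from the base axis. Payload 12.5 kg.
Tool frame: the origin (TCP) lies midway between the tips of the shut fingers; the grasp point (between the pads) lies 19 mm behind it; z points along the fingers, y is the line along which they close (so a half turn about z gives the same grasp; the last joint's range is limited). The gripper opens to 93 mm and grips with 3 to 60 N. Pads are 15 mm wide; open, the fingers measure 128 mm over their backs; the gripper's body (75 mm by 188 mm) begins 65 mm behind the grasp point.
Start: joints at [-77.154, 20.094, 94.641, -0, 65.266, -4.847], TCP at [167.173, -523.963, 218.633] pointing down, gripper open.
Joint ranges: [-157.81, 157.81], [-45, 120.19], [0.68, 151.7], [-89.99, 269.99], [4.06, 180], [-164.3, 164.3]. Speed limits (degrees/s): [127.2, 127.2, 159.86, 180, 180, 180].

INTERFACE

Orientations are given as a 3x3 rotation matrix whose columns are the frame's x, y, z axes.
In Python, from rig import r gives the robot as it stands. The module is installed in compiled form; this text tells all that it offers.
- The arm moves only by the tool send_rows, never from a script. Its argument "commands" is one flat list of numbers, 5 for each row, row after row: the opening, from 0 (shut) to 1 (fully open), then the shift along the tool's x, y, z in mm, then the turn about the tool's z in degrees. In form: [grip, x, y, z, spin, grip, x, y, z, spin, ...]. A call has 1 to 12 rows; each row is the pose to reach, as a shift and turn from the pose commanded when the call began, along the tool's axes at that moment; what a row does not reach only later rows make up. A row lasts 1/10 s, in which the tool goes at most 50 mm and 8.59 degrees, less where a joint would pass 70% of its speed; a pose out of reach is approached as far as the arm can. A call with a gripper value outside its range is refused whole. The fingers move at their own pace and stop on an object; "newtons" is the grip in N (left out, the last holds). Time passes only in rows, so rows that repeat a pose let the fingers close. It gives the time, the measured TCP pose, the force, the opening and the grip force at its end, in the units of the state.
- r.get_obs(): the state, without advancing time (a new reading comes with each control period).
- r.read_camera(name): name is "scene" or "top" or "wrist"; returns the picture (384x512x3 uint8, red, green, blue); there is no depth.
- r.calibration(name): a dict with "fx", "fy", "cx", "cy" (pixels), "R" (3x3) and "t" (3): a world point X has camera coordinates R X + t. Camera axes: x right, y down, z forward; pixel columns grow to the right and rows downward; lengths in mm; the calibration is good to about 2 mm. The wrist camera is an equidistant fisheye: a pixel r from the principal point sees the ray r / f radians off the axis. A picture is of the moment at which its call begins: read the wrist's pose just before it. calibration takes no time and is no camera call; for the wrist camera it gives the pose at the moment of the call.
- r.close_job(): hands the job in; it is judged then, once.
The state is a dict: "time_s": time; "joint_pos": joint angles; "dq": joint speeds; "joint_efforts": joint torques, N m; "position": TCP position; "orientation": TCP orientation; "wrist_force": force on the tool from outside, world axes, zero at the start; "ft_torque": the same for the moment, N m; "width": opening from 0.0 (shut) to 1.0 (fully open); "gripper_force": force on a finger pad.
Only numpy, scipy, OpenCV 4.12 (cv2) and the standard library are available. Lean on these libraries where they do the work, as an engineer would, in place of code of your own. Each camera call takes 0.05 s, during which the arm holds its last target. There are 200 camera calls.

## Working session

There is one attempt and no reset: what is moved stays moved. The work goes in short steps, Python scripts to look and compute and a tool call to move; the robot and the scene stay as the last step left them, time stands still between calls to the robot, and variables do not carry over. Pictures are saved under pics/ and viewed, at most 14 in all, crops included, and the job is handed in when it is done.

Besides the shell and the picture viewer there is one more tool, called after ">>>" in YAML: its name, and indented under it one key for each argument. send_rows: Moves the arm, as the interface text tells. Its arguments: {"type":"object","properties":{"commands":{"type":"array","items":{"type":"number"}},"newtons":{"type":"number"}},"required":["commands"]}

```bash
mkdir -p pics
python3 - <<'E'
from rig import r
import cv2
for n in("top","scene"):
    im=r.read_camera(n); cv2.imwrite(f"pics/{n}0.png",im[:,:,::-1]); c=r.calibration(n); print(n,c)
o=r.get_obs();print(o['time_s'],o['position'],o['orientation'],o['width'])
E
```

```text
top {'fx': 491.61118889925046, 'fy': 491.61118889925046, 'cx': 256.54919463793374, 'cy': 187.17110941610034, 'R': array([[ 1.62734697e-03, -9.99858028e-01, -1.67712827e-02],
       [-9.99126822e-01, -9.25520089e-04, -4.17700497e-02],
       [ 4.17485974e-02,  1.68246128e-02, -9.98986480e-01]]), 't': array([ -89.69938965,  375.8102152 , 1505.45408909])}
scene {'fx': 499.2230785972683, 'fy': 499.2230785972683, 'cx': 258.9206447901365, 'cy': 195.4534417364494, 'R': array([[-0.75131864,  0.6599132 , -0.00590579],
       [ 0.49742565,  0.56039839, -0.66220945],
       [-0.43369116, -0.50046799, -0.74929551]]), 't': array([ 370.82683521,  -94.69833264, 2075.59654975])}
0.1 [ 167.11288275 -523.66724342  218.15621002] [[ 9.52698097e-01  3.03918220e-01 -2.24628661e-04]
 [ 3.03918287e-01 -9.52697543e-01  1.03299150e-03]
 [ 9.99417633e-05 -1.05239779e-03 -9.99999441e-01]] 1.0043492143488406
```

View pics/top0.png

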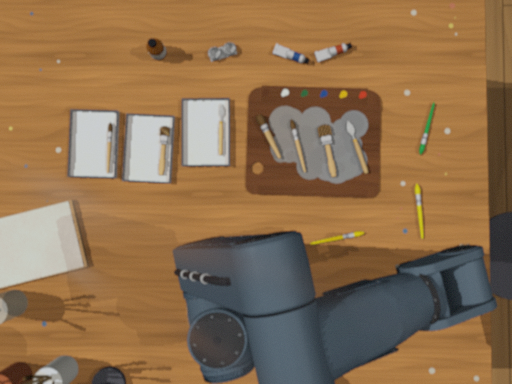

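View pics/scene0.png

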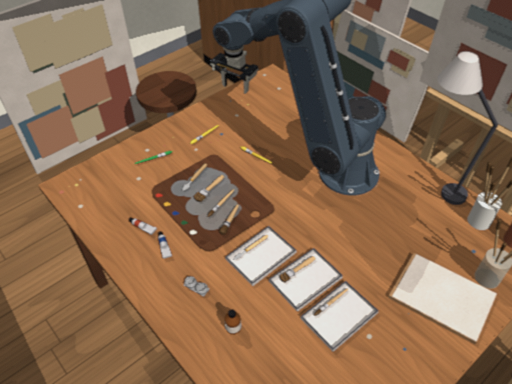

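The top view shows the palette at about (313,141), with tools near (268,137), (298,145), (327,150) and (357,147). The trays are at about (94,144), (148,148) and (206,132). I'll enlarge both areas.

Run:
```python
import cv2,numpy as np
im=cv2.imread("pics/top0.png")
a=cv2.resize(im[80:205,240:390],None,fx=4,fy=4,interpolation=cv2.INTER_CUBIC)[:300*2]
cv2.imwrite("pics/a.png",a)
b=cv2.resize(im[90:190,60:240],None,fx=4,fy=4,interpolation=cv2.INTER_CUBIC)
cv2.imwrite("pics/b.png",b)
```

```text
(no output)
```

View pics/a.png

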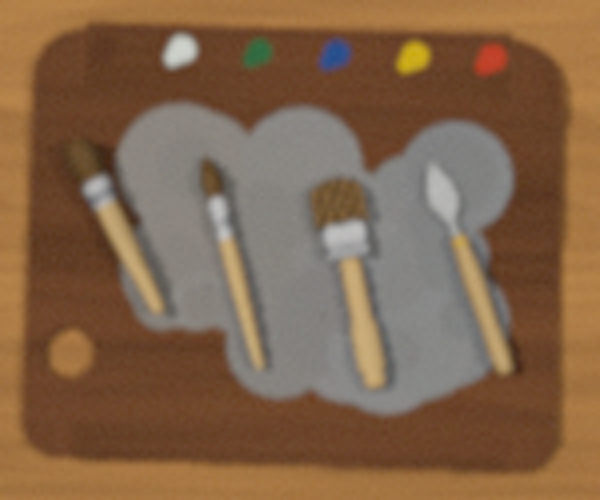

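View pics/b.png

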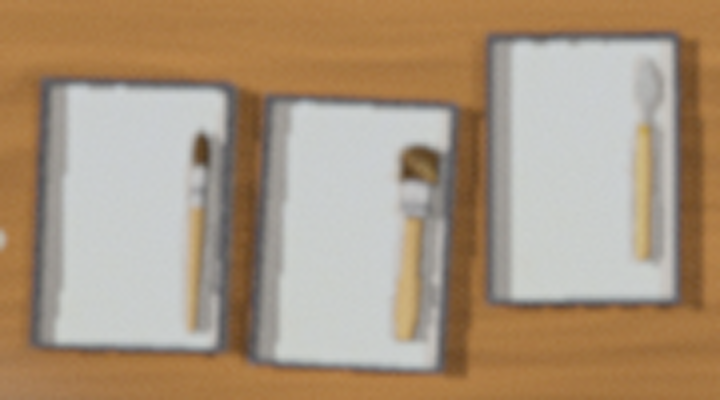

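Palette tools from left to right: mop with butt at crop (162,312), pointed (260,368), flat (376,386) and knife (505,372). Trays from left to right: rounds, flats and knives. Next I measure them.

```bash
cat > h.py <<'E'
import cv2,numpy as np
from rig import r
def ray(n,uv,z):
    c=r.calibration(n);uv=np.atleast_2d(uv).astype(float)
    d=np.c_[(uv[:,0]-c['cx'])/c['fx'],(uv[:,1]-c['cy'])/c['fy'],np.ones(len(uv))]@c['R']
    o=-c['R'].T@c['t'];return (o+d*((z-o[2])/d[:,2])[:,None])[:,:2]
def handle_axis(n,mask,z):
    v,u=np.nonzero(mask);P=ray(n,np.c_[u,v],z);m=P.mean(0)
    _,_,V=np.linalg.svd(P-m,full_matrices=False);d=V[0]*np.sign(V[0][0]);s=(P-m)@d
    return m+d*(s.max()+s.min())/2,d,np.ptp(s),np.std((P-m)@V[1])*3.46
E
python3 - <<'E'
from h import *
im=cv2.imread("pics/top0.png");hsv=cv2.cvtColor(im,cv2.COLOR_BGR2HSV)
m=cv2.inRange(hsv,(12,60,185),(28,200,255))
L={'mop':(-75,18,18.5),'pointed':(-85,18,14.5),'flat':(-82,20,13.5),'knife':(-85,18,15)}
def comps(m,x0,x1,y0,y1,amin):
    q=np.zeros_like(m);q[y0:y1,x0:x1]=m[y0:y1,x0:x1]
    n,l,s,c=cv2.connectedComponentsWithStats(q)
    return sorted([(c[i][0],l==i) for i in range(1,n) if s[i,4]>amin],key=lambda t:t[0])
C=comps(m,250,378,105,182,40);print(len(C))
for (n,(a,b,z)),(_,k) in zip(L.items(),C):
    mid,d,l,w=handle_axis("top",k,z);org=mid-d*(a+b)/2
    print(n,org.round(),"ang",np.degrees(np.arctan2(d[1],d[0])).round(1),"len",l.round(),b-a,"w",w.round(1))
g=cv2.inRange(hsv,(0,0,0),(179,80,255))|cv2.inRange(hsv,(90,0,0),(179,255,255))
for x0,x1,n in((62,121,'rounds'),(121,180,'flats'),(179,236,'knives')):
    cs=comps(g,x0,x1,92,190,500);k=max(cs,key=lambda t:t[1].sum())[1]
    v,u=np.nonzero(k);P=ray("top",np.c_[u,v],17).astype(np.float32)
    (c,s,a)=cv2.minAreaRect(P);B=cv2.boxPoints((c,s,a));
    e=max((B[1]-B[0],B[2]-B[1]),key=np.linalg.norm);e=e*np.sign(e[0])
    h=[x for x in comps(m,x0,x1,92,190,25)]
    kk=handle_axis("top",max(h,key=lambda t:t[1].sum())[1],11) if h else None
    print(n,np.round(c),np.round(s),"ang",np.degrees(np.arctan2(e[1],e[0])).round(1),kk and (kk[0].round(),kk[1].round(2),kk[2].round()))
E
```

```text
4
mop [ 535. -123.] ang 27.4 len 85.0 93 w 6.4
pointed [ 512. -213.] ang 14.3 len 86.0 103 w 5.5
flat [ 490. -308.] ang 11.5 len 94.0 102 w 11.5
knife [ 506. -394.] ang 18.8 len 98.0 103 w 5.1
rounds [510. 415.] [153. 210.] ang -1.7 (array([470., 372.]), array([ 1.  , -0.02]), np.float64(90.0))
flats [496. 245.] [152. 209.] ang -2.8 (array([461., 205.]), array([ 1.  , -0.06]), np.float64(90.0))
knives [546.  68.] [210. 145.] ang 0.5 (array([529.,  24.]), array([ 1., -0.]), np.float64(102.0))
```

```bash
cat >> h.py <<'E'
def tgt(x,y,z,h):
    o=r.get_obs();R=o['orientation'];d=R.T@(np.array([x,y,z])-o['position'])
    now=np.degrees(np.arctan2(R[1,0],R[0,0]))
    print("shift",d.round(1),"spin",round((now-h+180)%360-180,1),"| t",round(o['time_s'],1),"j",o['joint_pos'].round(),"F",o['wrist_force'].round(1),"w",round(o['width']*93,1))
E
python3 -c "
from h import *
tgt(512,-213,130,14.3)"
```

```text
shift [ 423.  -191.1   88.4] spin 3.4 | t 0.1 j [-77.  20.  95.   0.  65.  -5.] F [ 0.2  0.4 -0.1] w 93.4
```

>>> send_rows:
  commands: [0.55,423,-191,88,3.4,0.55,423,-191,88,3.4,0.55,423,-191,88,3.4,0.55,423,-191,88,3.4,0.55,423,-191,88,3.4,0.55,423,-191,88,3.4,0.55,423,-191,88,3.4,0.55,423,-191,88,3.4,0.55,423,-191,88,3.4,0.55,423,-191,88,3.4,0.55,423,-191,88,3.4,0.55,423,-191,88,3.4]
  newtons: 15

```text
time_s: 1.3
position: [511.8, -213.4, 130.3]
orientation: [[0.969, 0.248, -0.001], [0.248, -0.969, 0.0], [-0.001, -0.0, -1.0]]
wrist_force: [-0.1, -0.3, 0.7]
width: 0.547
gripper_force: 0.0
```

```bash
python3 -c "
from h import *
tgt(512,-213,130,14.3)
c=r.calibration('wrist');print(c)
cv2.imwrite('pics/w1.png',r.read_camera('wrist')[:,:,::-1])"
```

```text
shift [ 0.3 -0.3  0.3] spin 0.0 | t 1.3 j [-27.  27.  99.  -0.  55.  48.] F [-0.1 -0.3  0.7] w 50.8
{'fx': 297.3186396354542, 'fy': 297.3186396354542, 'cx': 250.72461188288645, 'cy': 191.91872446360938, 'R': array([[ 0.24815376, -0.96872009, -0.00104678],
       [-0.93545248, -0.23991218,  0.25955887],
       [-0.25169103, -0.0634313 , -0.96572672]]), 't': array([-334.61791955,  419.71508759,  419.823634  ])}
```

View pics/w1.png

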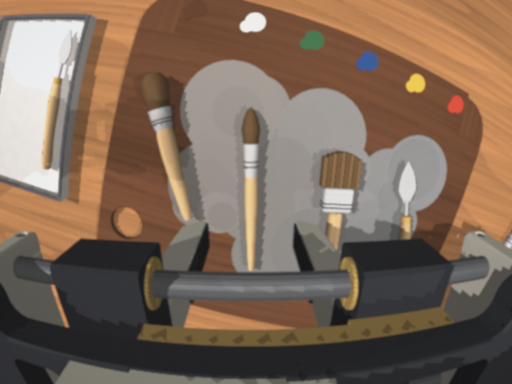

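The wrist view shows pointed with tip (251,109) and handle joint (251,178). The mop runs (152,73)→(168,128), flat (342,153)→(336,213) and knife (407,163)→(406,216). I'll cast these as fisheye rays and compare with the top measurements.

```bash
cat >> h.py <<'E'
def wray(uv,z):
    c=r.calibration('wrist');p=np.array(uv,float)-[c['cx'],c['cy']];q=np.linalg.norm(p,axis=1,keepdims=True);a=q/c['fx']
    d=np.c_[p/q*np.sin(a),np.cos(a)]@c['R'];o=-c['R'].T@c['t'];return (o+d*((z-o[2])/d[:,2])[:,None])[:,:2]
E
python3 -c "
from h import *
for n,t,j,z,L,jj in(('mop',(152,73),(168,128),18.5,75,18),('pointed',(251,109),(251,178),14.5,85,18),('flat',(342,153),(336,213),13.5,82,20),('knife',(407,163),(406,216),12,85,18)):
    T,J=wray([t,j],z);d=T-J;l=np.hypot(*d);d/=l
    print(n,'tip',T.round(),'org',(J-d*jj).round(),'ang',np.degrees(np.arctan2(d[1],d[0])).round(1),'len',l.round(),L-jj)"
```

```text
mop tip [599. -95.] org [ 535. -133.] ang 30.0 len 56.0 57
pointed tip [ 586. -196.] org [ 504. -217.] ang 14.3 len 66.0 67
flat tip [ 568. -293.] org [ 488. -311.] ang 12.6 len 62.0 62
knife tip [ 579. -370.] org [ 506. -398.] ang 21.4 len 60.0 67
```

>>> send_rows:
  commands: [0.55,-7.5,1,50,0,0.55,-7.5,1,90,0,0.55,-7.5,1,112,0,0.55,-7.5,1,120,0,0.55,-7.5,1,120,0,0,-7.5,1,120,0,0,-7.5,1,120,0,0,-7.5,1,120,0,0,-7.5,1,120,0,0,-7.5,1,120,0,0,-7.5,1,120,0,0,-7.5,1,120,0]
  newtons: 15

```text
time_s: 2.55
position: [505.2, -216.3, 10.9]
orientation: [[0.969, 0.247, 0.0], [0.247, -0.969, -0.0], [0.0, 0.0, -1.0]]
wrist_force: [-0.7, 1.2, 3.9]
width: 0.139
gripper_force: 15.0
```

>>> send_rows:
  commands: [0,0,0,-30,0,0,0,0,-70,0,0,0,0,-100,0,0,0,0,-100,0]

```text
time_s: 2.95
position: [506.9, -217.2, 114.3]
orientation: [[0.969, 0.247, 0.006], [0.247, -0.969, -0.003], [0.005, 0.004, -1.0]]
wrist_force: [-0.0, 0.2, -0.2]
width: 0.136
gripper_force: 15.0
```

```bash
python3 -c "
from h import *
tgt(510,409,110,-1.7)"
```

```text
shift [ 157.6 -606.     2.5] spin 16.0 | t 3.0 j [-28.  28. 100.   0.  52.  48.] F [-0.   0.2 -0.2] w 12.6
```

>>> send_rows:
  commands: [0,30,-116,0,4,0,158,-606,0,16,0,158,-606,0,16,0,158,-606,0,16,0,158,-606,0,16,0,158,-606,0,16,0,158,-606,0,16,0,158,-606,0,16,0,158,-606,0,16,0,158,-606,0,16,0,158,-606,0,16,0,158,-606,0,16]

```text
time_s: 4.15
position: [507.6, 381.5, 109.3]
orientation: [[1.0, -0.03, -0.001], [-0.03, -1.0, -0.001], [-0.001, 0.001, -1.0]]
wrist_force: [1.3, -0.0, -0.3]
width: 0.137
gripper_force: 15.0
```

>>> send_rows:
  commands: [0,0,0,0,0,0,0,0,0,0]

```text
time_s: 4.35
position: [507.6, 380.0, 109.1]
orientation: [[1.0, -0.028, -0.002], [-0.028, -1.0, -0.001], [-0.002, 0.001, -1.0]]
wrist_force: [-0.1, -0.5, -0.2]
width: 0.135
gripper_force: 15.0
```

```bash
python3 -c "
from h import *
tgt(510,409,8.5,-1.7)"
```

```text
shift [  1.8 -29.2 100.6] spin 0.1 | t 4.3 j [ 33.  36.  87.  -0.  58. 124.] F [-0.1 -0.5 -0.2] w 12.6
```

>>> send_rows:
  commands: [0,2,-29,0,0,0,2,-29,30,0,0,2,-29,60,0,0,2,-29,80,0,0,2,-29,90,0,0,2,-29,95,0,0,2,-29,100,0,0,2,-29,100.6,0,0,2,-29,100.6,0,0,2,-29,100.6,0]

```text
time_s: 5.35
position: [511.6, 408.8, 10.7]
orientation: [[1.0, -0.03, 0.001], [-0.03, -1.0, 0.001], [0.001, -0.001, -1.0]]
wrist_force: [-0.8, 0.3, -0.1]
width: 0.138
gripper_force: 15.0
```

>>> send_rows:
  commands: [0,0,0,1,0,0,0,0,1,0,0,0,0,1,0]

```text
time_s: 5.65
position: [511.3, 408.6, 9.1]
orientation: [[1.0, -0.03, 0.0], [-0.03, -1.0, 0.0], [0.0, -0.0, -1.0]]
wrist_force: [0.2, 0.0, -0.3]
width: 0.135
gripper_force: 15.0
```

>>> send_rows:
  commands: [0,0,0,1.5,0,0,0,0,1.5,0,0,0,0,1.5,0,0.24,0,0,1.5,0,0.24,0,0,1.5,0,0.24,0,0,1.5,0,0.24,0,0,1.5,0,0.24,0,0,-30,0,0.24,0,0,-75,0,0.24,0,0,-110,0,0.24,0,0,-110,0,0.24,0,0,-110,0]

```text
time_s: 6.85
position: [511.4, 408.6, 119.4]
orientation: [[1.0, -0.03, 0.001], [-0.03, -1.0, 0.001], [0.001, -0.001, -1.0]]
wrist_force: [-0.3, -0.2, -0.2]
width: 0.242
gripper_force: 0.0
```

```bash
python3 -c "
from h import *
tgt(535,-129,130,28)
cv2.imwrite('pics/w2.png',r.read_camera('wrist')[:,:,::-1])"
```

```text
shift [ 39.6 536.7 -10.9] spin -29.7 | t 6.8 j [ 35.  37.  83.  -0.  60. 126.] F [-0.3 -0.2 -0.2] w 22.5
```

View pics/w2.png

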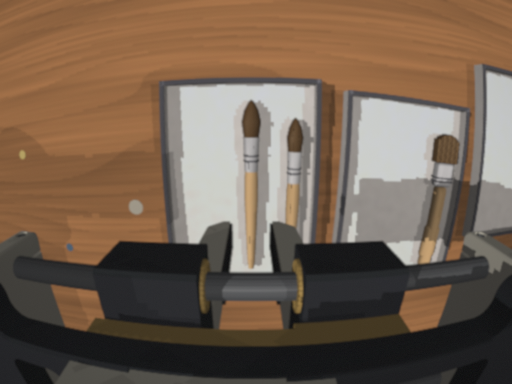

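The pointed brush lies flat in the rounds tray, tip at (251,101) and parallel to the kept one. Next is the mop.

>>> send_rows:
  commands: [0.6,10,130,-11,-7,0.6,39.6,536.7,-11,-29.7,0.6,39.6,536.7,-11,-29.7,0.6,39.6,536.7,-11,-29.7,0.6,39.6,536.7,-11,-29.7,0.6,39.6,536.7,-11,-29.7,0.6,39.6,536.7,-11,-29.7,0.6,39.6,536.7,-11,-29.7,0.6,39.6,536.7,-11,-29.7,0.6,39.6,536.7,-11,-29.7,0.6,39.6,536.7,-11,-29.7,0.6,39.6,536.7,-11,-29.7]

```text
time_s: 8.1
position: [534.2, -133.1, 128.6]
orientation: [[0.885, 0.465, -0.002], [0.465, -0.885, 0.0], [-0.002, -0.001, -1.0]]
wrist_force: [0.2, 0.0, 0.1]
width: 0.599
gripper_force: 0.0
```

>>> send_rows:
  commands: [0.6,0,0,0,0,0.6,0,0,0,0]

```text
time_s: 8.3
position: [534.4, -128.0, 129.1]
orientation: [[0.883, 0.47, -0.002], [0.47, -0.883, 0.001], [-0.001, -0.002, -1.0]]
wrist_force: [0.2, 0.0, -0.5]
width: 0.602
gripper_force: 0.0
```

```bash
python3 -c "
from h import *
tgt(535,-129,11,28)
cv2.imwrite('pics/w3.png',r.read_camera('wrist')[:,:,::-1])"
```

```text
shift [  0.2   1.4 118.1] spin 0.0 | t 8.3 j [-18.  26.  99.   0.  54.  44.] F [ 0.2  0.  -0.5] w 56.0
```

View pics/w3.png

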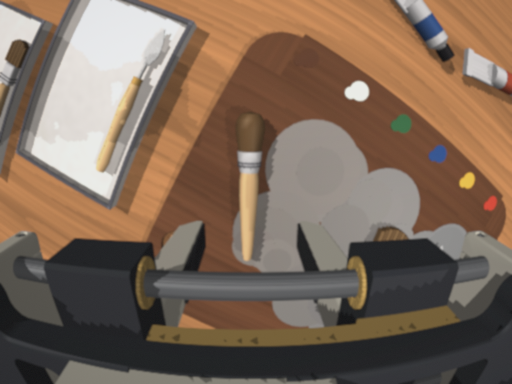

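The mop is centred between the fingers and aligned, axis at about column 250 and tip at row 115. Descending.

>>> send_rows:
  commands: [0.6,-1,1,50,0,0.6,-1,1,90,0,0.6,-1,1,110,0,0.6,-1,1,118,0,0.6,-1,1,118,0,0,-1,1,118,0,0,-1,1,118,0,0,-1,1,118,0,0,-1,1,118,0,0,-1,1,118,0,0,-1,1,118,0,0,-1,1,118,0]

```text
time_s: 9.55
position: [534.5, -130.4, 12.3]
orientation: [[0.883, 0.469, 0.0], [0.469, -0.883, -0.0], [0.0, 0.0, -1.0]]
wrist_force: [-0.7, 0.9, 5.6]
width: 0.193
gripper_force: 14.9
```

>>> send_rows:
  commands: [0,0,0,-30,0,0,0,0,-70,0,0,0,0,-100,0,0,0,0,-100,0,0,0,0,-100,0]

```text
time_s: 10.05
position: [534.4, -130.5, 111.9]
orientation: [[0.883, 0.469, 0.0], [0.469, -0.883, -0.0], [0.0, 0.0, -1.0]]
wrist_force: [0.6, 0.2, -0.5]
width: 0.192
gripper_force: 14.9
```

```bash
python3 -c "
from h import *
tgt(511,452,111,-1.7)"
```

```text
shift [ 252.7 -525.3    0.8] spin 29.7 | t 10.1 j [-19.  28. 100.  -0.  52.  43.] F [ 0.6  0.2 -0.5] w 17.9
```

>>> send_rows:
  commands: [0,50,-105,0,6,0,253,-525,0,29.7,0,253,-525,0,29.7,0,253,-525,0,29.7,0,253,-525,0,29.7,0,253,-525,0,29.7,0,253,-525,0,29.7,0,253,-525,0,29.7,0,253,-525,0,29.7,0,253,-525,0,29.7,0,253,-525,0,29.7,0,253,-525,0,29.7]

```text
time_s: 11.25
position: [510.2, 453.7, 109.7]
orientation: [[1.0, -0.029, -0.002], [-0.029, -1.0, -0.002], [-0.002, 0.002, -1.0]]
wrist_force: [0.9, -0.2, -1.0]
width: 0.194
gripper_force: 14.9
```

>>> send_rows:
  commands: [0,0,0,0,0,0,0,0,0,0]

```text
time_s: 11.45
position: [510.4, 451.9, 109.6]
orientation: [[1.0, -0.028, -0.003], [-0.028, -1.0, -0.002], [-0.002, 0.002, -1.0]]
wrist_force: [0.3, -0.3, -1.1]
width: 0.193
gripper_force: 14.9
```

```bash
python3 -c "
from h import *
tgt(511,452,9.5,-1.7)"
```

```text
shift [  0.9  -0.4 100.1] spin 0.1 | t 11.4 j [ 38.  40.  78.  -0.  62. 129.] F [ 0.3 -0.3 -1.1] w 17.9
```

>>> send_rows:
  commands: [0,1,0,30,0,0,1,0,60,0,0,1,0,80,0,0,1,0,90,0,0,1,0,96,0,0,1,0,100,0,0,1,0,101,0,0,1,0,101,0,0,1,0,101,0,0,1,0,101,0]

```text
time_s: 12.45
position: [512.7, 452.1, 11.6]
orientation: [[1.0, -0.03, 0.001], [-0.03, -1.0, 0.0], [0.001, -0.0, -1.0]]
wrist_force: [-0.2, -0.4, -0.6]
width: 0.19
gripper_force: 14.9
```

>>> send_rows:
  commands: [0,0,0,1.3,0,0,0,0,2.3,0,0,0,0,2.3,0,0,0,0,2.3,0,0.26,0,0,2.3,0,0.26,0,0,2.3,0,0.26,0,0,2.3,0,0.26,0,0,-30,0,0.26,0,0,-75,0,0.26,0,0,-110,0,0.26,0,0,-110,0,0.26,0,0,-110,0]

```text
time_s: 13.65
position: [512.5, 452.0, 121.4]
orientation: [[1.0, -0.03, 0.001], [-0.03, -1.0, 0.001], [0.001, -0.001, -1.0]]
wrist_force: [-0.0, -0.0, -0.6]
width: 0.258
gripper_force: 0.0
```

```bash
python3 -c "
from h import *
tgt(489,-310,130,12)
cv2.imwrite('pics/w4.png',r.read_camera('wrist')[:,:,::-1])"
```

```text
shift [ -0.9 762.4  -9.1] spin -13.7 | t 13.7 j [ 38.  40.  78.   0.  63. 129.] F [-0.  -0.  -0.6] w 24.0
```

View pics/w4.png

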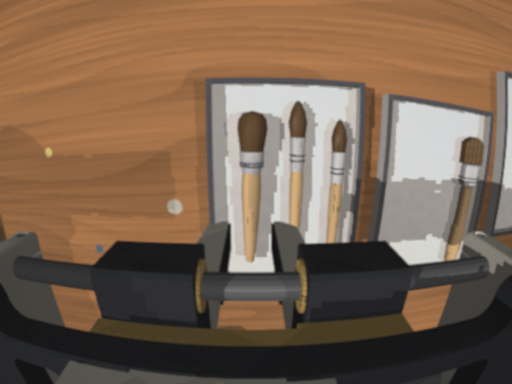

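The mop (252,185), pointed (297,165) and kept brush (338,180) lie parallel, side by side in the rounds tray. Now the flat brush, 762 mm away.

>>> send_rows:
  commands: [0.6,0,762,-9,-13.7,0.6,0,762,-9,-13.7,0.6,0,762,-9,-13.7,0.6,0,762,-9,-13.7,0.6,0,762,-9,-13.7,0.6,0,762,-9,-13.7,0.6,0,762,-9,-13.7,0.6,0,762,-9,-13.7,0.6,0,762,-9,-13.7,0.6,0,762,-9,-13.7,0.6,0,762,-9,-13.7,0.6,0,762,-9,-13.7]

```text
time_s: 14.9
position: [493.4, -149.6, 126.8]
orientation: [[0.978, 0.208, -0.002], [0.208, -0.978, 0.001], [-0.002, -0.001, -1.0]]
wrist_force: [0.4, 0.8, -0.2]
width: 0.599
gripper_force: 0.0
```

```bash
python3 -c "
from h import *
tgt(489,-310,130,12)"
```

```text
shift [-37.6 156.   -3.4] spin -0.0 | t 14.9 j [-22.  23. 104.   0.  52.  56.] F [ 0.4  0.8 -0.2] w 55.7
```

>>> send_rows:
  commands: [0.6,-37.6,156,-1,0,0.6,-37.6,156,-1,0,0.6,-37.6,156,-1,0,0.6,-37.6,156,-1,0,0.6,-37.6,156,-1,0,0.6,-37.6,156,-1,0,0.6,-37.6,156,-1,0]

```text
time_s: 15.6
position: [490.2, -306.5, 128.6]
orientation: [[0.978, 0.209, -0.001], [0.209, -0.978, 0.001], [-0.001, -0.001, -1.0]]
wrist_force: [-0.4, -0.1, 0.5]
width: 0.597
gripper_force: 0.0
```

```bash
python3 -c "
from h import *
tgt(489,-310,10.5,12)
cv2.imwrite('pics/w5.png',r.read_camera('wrist')[:,:,::-1])"
```

```text
shift [ -1.9   3.3 118.1] spin 0.1 | t 15.6 j [-37.  29.  95.   0.  56.  41.] F [-0.4 -0.1  0.5] w 55.5
```

View pics/w5.png

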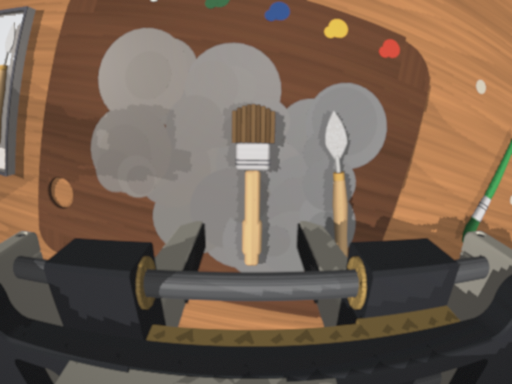

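The flat brush is centred on column 253, bristle end at row 105 and aligned. Descending.

>>> send_rows:
  commands: [0.6,-3,2,50,0,0.6,-3,2,90,0,0.6,-3,2,110,0,0.6,-3,2,118.5,0,0.6,-3,2,118.5,0,0,-3,2,118.5,0,0,-3,2,118.5,0,0,-3,2,118.5,0,0,-3,2,118.5,0,0,-3,2,118.5,0,0,-3,2,118.5,0,0,-3,2,118.5,0]

```text
time_s: 16.85
position: [487.7, -310.8, 10.8]
orientation: [[0.978, 0.208, 0.0], [0.208, -0.978, 0.0], [0.0, -0.0, -1.0]]
wrist_force: [-1.3, 1.3, 2.6]
width: 0.161
gripper_force: 15.0
```

>>> send_rows:
  commands: [0,0,0,-30,0,0,0,0,-70,0,0,0,0,-100,0,0,0,0,-100,0,0,0,0,-100,0]

```text
time_s: 17.35
position: [487.6, -310.8, 110.5]
orientation: [[0.978, 0.208, 0.0], [0.208, -0.978, -0.0], [0.0, 0.0, -1.0]]
wrist_force: [-0.3, 0.7, -1.0]
width: 0.16
gripper_force: 15.0
```

```bash
python3 -c "
from h import *
tgt(497,265,111,-2.8)"
```

```text
shift [ 128.8 -561.2   -0.6] spin 14.8 | t 17.4 j [-37.  30.  96.  -0.  54.  41.] F [-0.3  0.7 -1. ] w 14.8
```

>>> send_rows:
  commands: [0,24,-105,0,4,0,129,-561,0,14.8,0,129,-561,0,14.8,0,129,-561,0,14.8,0,129,-561,0,14.8,0,129,-561,0,14.8,0,129,-561,0,14.8,0,129,-561,0,14.8,0,129,-561,0,14.8,0,129,-561,0,14.8,0,129,-561,0,14.8,0,129,-561,0,14.8]

```text
time_s: 18.55
position: [496.1, 267.7, 108.9]
orientation: [[0.999, -0.047, -0.002], [-0.047, -0.999, -0.001], [-0.002, 0.001, -1.0]]
wrist_force: [0.0, -0.3, -1.0]
width: 0.158
gripper_force: 15.0
```

>>> send_rows:
  commands: [0,0,0,0,0,0,0,0,0,0]

```text
time_s: 18.75
position: [496.4, 264.6, 109.0]
orientation: [[0.999, -0.048, -0.002], [-0.048, -0.999, -0.001], [-0.002, 0.001, -1.0]]
wrist_force: [0.1, -0.7, -1.2]
width: 0.156
gripper_force: 15.0
```

```bash
python3 -c "
from h import *
tgt(497,265,8.5,-2.8)"
```

```text
shift [  0.8  -0.6 100.5] spin 0.1 | t 18.8 j [ 23.  29.  98.  -0.  53. 116.] F [ 0.1 -0.7 -1.2] w 14.5
```

>>> send_rows:
  commands: [0,1,0,30,0,0,1,0,60,0,0,1,0,80,0,0,1,0,90,0,0,1,0,96,0,0,1,0,100,0,0,1,0,101.5,0,0,1,0,101.5,0,0,1,0,101.5,0,0,1,0,101.5,0]

```text
time_s: 19.75
position: [498.5, 264.8, 9.6]
orientation: [[0.999, -0.049, 0.001], [-0.049, -0.999, 0.0], [0.001, -0.0, -1.0]]
wrist_force: [-0.2, -0.2, -0.8]
width: 0.162
gripper_force: 15.0
```

>>> send_rows:
  commands: [0,0,0,1,0,0,0,0,1.8,0,0,0,0,1.8,0,0,0,0,1.8,0,0.35,0,0,1.8,0,0.35,0,0,1.8,0,0.35,0,0,1.8,0,0.35,0,0,-30,0,0.35,0,0,-75,0,0.35,0,0,-110,0,0.35,0,0,-110,0,0.35,0,0,-110,0]

```text
time_s: 20.95
position: [498.4, 264.8, 119.3]
orientation: [[0.999, -0.049, 0.001], [-0.049, -0.999, 0.0], [0.001, -0.0, -1.0]]
wrist_force: [1.0, 0.5, -0.0]
width: 0.348
gripper_force: 0.0
```

```bash
python3 -c "
from h import *
tgt(504,-396,130,19.5)
cv2.imwrite('pics/w6.png',r.read_camera('wrist')[:,:,::-1])"
```

```text
shift [ 38.  659.7 -11. ] spin -22.3 | t 20.9 j [ 23.  28.  98.   0.  54. 116.] F [ 1.   0.5 -0. ] w 32.4
```

View pics/w6.png

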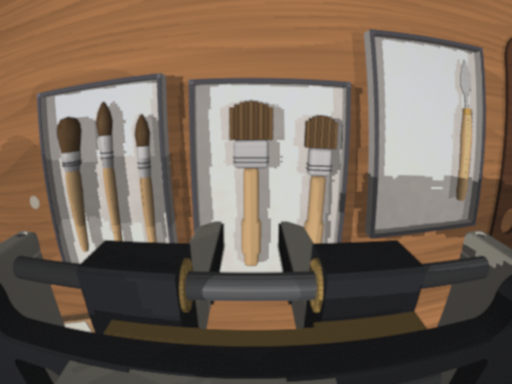

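The flat brush (251,180) lies flat and parallel to the kept one at (318,180). The knife is next.

>>> send_rows:
  commands: [0.6,38,660,-11,-22.3,0.6,38,660,-11,-22.3,0.6,38,660,-11,-22.3,0.6,38,660,-11,-22.3,0.6,38,660,-11,-22.3,0.6,38,660,-11,-22.3,0.6,38,660,-11,-22.3,0.6,38,660,-11,-22.3,0.6,38,660,-11,-22.3,0.6,38,660,-11,-22.3,0.6,38,660,-11,-22.3,0.6,38,660,-11,-22.3]

```text
time_s: 22.2
position: [502.3, -329.5, 127.1]
orientation: [[0.943, 0.333, -0.002], [0.333, -0.943, 0.002], [-0.002, -0.003, -1.0]]
wrist_force: [1.5, 0.3, 0.4]
width: 0.603
gripper_force: 0.0
```

>>> send_rows:
  commands: [0.6,0,0,0,0]

```text
time_s: 22.3
position: [502.3, -332.6, 127.1]
orientation: [[0.944, 0.33, -0.001], [0.33, -0.944, 0.0], [-0.001, -0.0, -1.0]]
wrist_force: [-0.9, 0.1, -0.0]
width: 0.599
gripper_force: 0.0
```

```bash
python3 -c "
from h import *
tgt(504,-396,130,19.5)"
```

```text
shift [-19.3  60.4  -2.9] spin -0.3 | t 22.3 j [-38.  31.  91.  -0.  57.  33.] F [-0.9  0.1 -0. ] w 55.7
```

>>> send_rows:
  commands: [0.6,-19,60,-2,0,0.6,-19,60,-2,0,0.6,-19,60,-2,0,0.6,-19,60,-2,0,0.6,-19,60,-2,0]

```text
time_s: 22.8
position: [505.6, -389.1, 130.5]
orientation: [[0.942, 0.335, -0.001], [0.335, -0.942, 0.001], [-0.0, -0.001, -1.0]]
wrist_force: [0.2, -0.1, 0.1]
width: 0.6
gripper_force: 0.0
```

```bash
python3 -c "
from h import *
tgt(504,-396,11,19.5)
cv2.imwrite('pics/w7.png',r.read_camera('wrist')[:,:,::-1])"
```

```text
shift [ -3.7   6.2 119.5] spin 0.1 | t 22.8 j [-42.  35.  85.   0.  60.  29.] F [ 0.2 -0.1  0.1] w 55.8
```

View pics/w7.png

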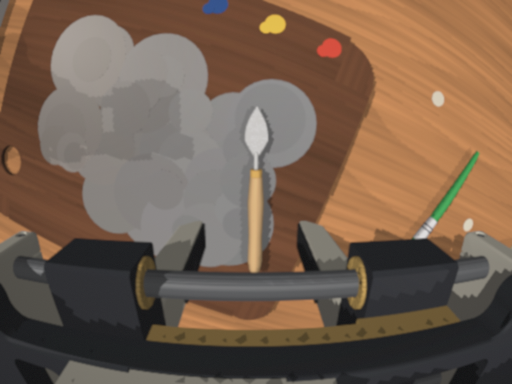

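The knife is at column 256, about 5 mm to tool +y of centre, tip at row 107.

>>> send_rows:
  commands: [0.6,-5,5,50,0,0.6,-5,5,90,0,0.6,-5,5,110,0,0.6,-5,5,119.5,0,0.6,-5,5,119.5,0,0,-5,5,119.5,0,0,-5,5,119.5,0,0,-5,5,119.5,0,0,-5,5,119.5,0,0,-5,5,119.5,0,0,-5,5,119.5,0,0,-5,5,119.5,0]

```text
time_s: 24.05
position: [502.5, -397.2, 11.7]
orientation: [[0.943, 0.334, 0.0], [0.334, -0.943, -0.0], [0.0, 0.0, -1.0]]
wrist_force: [0.2, 0.4, 2.7]
width: 0.17
gripper_force: 14.9
```

>>> send_rows:
  commands: [0,0,0,-30,0,0,0,0,-70,0,0,0,0,-100,0,0,0,0,-100,0,0,0,0,-100,0]

```text
time_s: 24.55
position: [502.4, -397.1, 111.4]
orientation: [[0.943, 0.334, 0.0], [0.334, -0.943, -0.0], [0.0, 0.0, -1.0]]
wrist_force: [0.1, -0.0, -1.6]
width: 0.17
gripper_force: 14.9
```

```bash
python3 -c "
from h import *
tgt(546,84,111,0.5)"
```

```text
shift [ 2.016e+02 -4.390e+02  3.000e-01] spin 19.0 | t 24.6 j [-42.  36.  85.  -0.  58.  28.] F [ 0.1 -0.  -1.6] w 15.8
```

>>> send_rows:
  commands: [0,40,-88,0,4,0,202,-439,0,19,0,202,-439,0,19,0,202,-439,0,19,0,202,-439,0,19,0,202,-439,0,19,0,202,-439,0,19,0,202,-439,0,19,0,202,-439,0,19,0,202,-439,0,19,0,202,-439,0,19,0,202,-439,0,19]

```text
time_s: 25.75
position: [545.5, 84.5, 110.0]
orientation: [[1.0, 0.01, -0.003], [0.01, -1.0, -0.0], [-0.003, 0.0, -1.0]]
wrist_force: [0.2, -0.7, -1.7]
width: 0.168
gripper_force: 14.9
```

>>> send_rows:
  commands: [0,0,0,0,0,0,0,0,0,0]

```text
time_s: 25.95
position: [546.2, 83.0, 111.0]
orientation: [[1.0, 0.007, -0.001], [0.007, -1.0, -0.0], [-0.001, 0.0, -1.0]]
wrist_force: [-0.2, 0.4, -0.8]
width: 0.175
gripper_force: 14.9
```

```bash
python3 -c "
from h import *
tgt(546,84,9,0.5)"
```

```text
shift [-1.00e-01 -1.00e+00  1.02e+02] spin -0.1 | t 25.9 j [  4.  28. 100.  -0.  52.  93.] F [-0.2  0.4 -0.8] w 16.3
```

>>> send_rows:
  commands: [0,0,0,30,0,0,0,0,60,0,0,0,0,80,0,0,0,0,90,0,0,0,0,96,0,0,0,0,100,0,0,0,0,101.5,0,0,0,0,101.5,0,0,0,0,101.5,0,0,0,0,101.5,0]

```text
time_s: 26.95
position: [546.7, 84.2, 10.4]
orientation: [[1.0, 0.009, 0.001], [0.009, -1.0, 0.0], [0.001, -0.0, -1.0]]
wrist_force: [0.3, -0.2, -0.5]
width: 0.17
gripper_force: 14.9
```

Resting height would be about 8.7, so I lower 1.7 and release. Then I back off and check from the top camera.

>>> send_rows:
  commands: [0,0,0,1,0,0,0,0,1.7,0,0,0,0,1.7,0,0,0,0,1.7,0,0.35,0,0,1.7,0,0.35,0,0,1.7,0,0.35,0,0,1.7,0,0.35,0,0,-30,0,0.35,0,0,-75,0,0.35,0,0,-110,0,0.35,0,0,-110,0,0.35,0,0,-110,0]

```text
time_s: 28.15
position: [546.5, 84.1, 120.1]
orientation: [[1.0, 0.009, 0.001], [0.009, -1.0, 0.0], [0.001, -0.0, -1.0]]
wrist_force: [-0.7, -0.0, -0.4]
width: 0.351
gripper_force: 0.0
```

>>> send_rows:
  commands: [0.5,0,350,-60,0,0.5,0,350,-60,0,0.5,0,350,-60,0,0.5,0,350,-60,0,0.5,0,350,-60,0,0.5,0,350,-60,0,0.5,0,350,-60,0,0.5,0,350,-60,0,0.5,0,350,-60,0,0.5,0,350,-60,0,0.5,0,350,-60,0]

```text
time_s: 29.25
position: [549.3, -264.3, 179.1]
orientation: [[1.0, 0.01, -0.001], [0.01, -1.0, 0.001], [-0.001, -0.001, -1.0]]
wrist_force: [-0.2, -0.2, 0.1]
width: 0.499
gripper_force: 0.0
```

Run:
```python
from h import *
im=np.ascontiguousarray(r.read_camera("top")[:,:,::-1]);hsv=cv2.cvtColor(im,cv2.COLOR_BGR2HSV)
cv2.imwrite("pics/b2.png",cv2.resize(im[90:190,60:240],None,fx=4,fy=4,interpolation=cv2.INTER_CUBIC))
m=cv2.inRange(hsv,(12,60,175),(28,200,255))
T={'rounds':((62,121),(510,415),-1.7),'flats':((121,180),(496,245),-2.8),'knives':((179,236),(546,68),.5)}
for n,((x0,x1),c,a) in T.items():
    q=np.zeros_like(m);q[95:185,x0:x1]=m[95:185,x0:x1];k,l,s,_=cv2.connectedComponentsWithStats(q)
    t=np.radians(a);R=np.array([[np.cos(t),-np.sin(t)],[np.sin(t),np.cos(t)]])
    for i in range(1,k):
        if s[i,4]>25:
            M,d,L,w=handle_axis("top",l==i,12);org=M+d*33
            print(n,"local org~",((org-c)@R).round(),"ang",round(float(np.degrees(np.arctan2(d[1],d[0]))-a),1),"len",L.round())
```

```text
rounds local org~ [131.  48.] ang 91.0 len 183.0
rounds local org~ [99. 96.] ang 1.9 len 41.0
rounds local org~ [-14.  93.] ang 1.0 len 130.0
rounds local org~ [ 6. 41.] ang -0.1 len 87.0
rounds local org~ [ 4. -6.] ang 0.8 len 93.0
rounds local org~ [ -5. -46.] ang -0.0 len 90.0
rounds local org~ [-118.    9.] ang -86.3 len 103.0
flats local org~ [142. -30.] ang -86.3 len 181.0
flats local org~ [ 6. 20.] ang -0.7 len 96.0
flats local org~ [ -0. -43.] ang -1.3 len 90.0
knives local org~ [113.  28.] ang 88.0 len 175.0
knives local org~ [ 16. -44.] ang 0.5 len 102.0
knives local org~ [ 4. 18.] ang -1.2 len 108.0
knives local org~ [-124.  -37.] ang -86.5 len 174.0
knives local org~ [-154.  -44.] ang -89.2 len 157.0
```

View pics/b2.png

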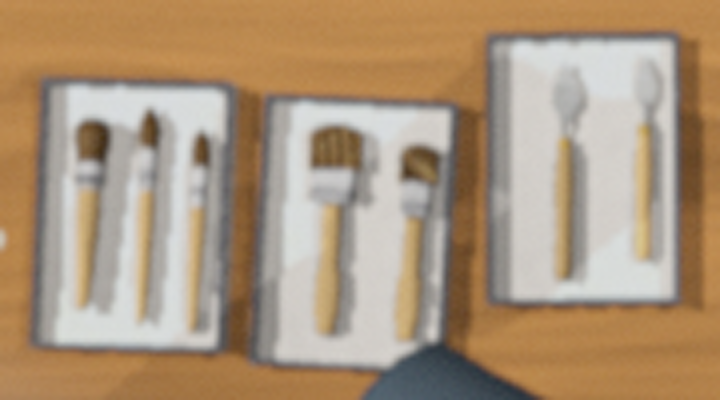

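All four tools are within about 6 mm of mid-tray lengthwise and parallel to their trays. The kept tools haven't moved: their handles are still at (197,270), (408,280) and (643,195) in the crop. Handing in.

```bash
python3 -c "
from rig import r
print(r.close_job())"
```

```text
the job is handed in; nothing more can be done
None
```

I sorted all four tools into their trays and handed the job in at about 29 s; in the last top view they lie side by side near the middle of their trays and the kept tools look unmoved, but no verdict came back.

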